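# Third hand: hold the divider down in the drinks caddy

## Robot

A 6-joint arm with a two-finger parallel gripper is mounted at the origin on the work surface. World frame = base frame: x ahead of the robot, y to its left, z up, the work surface at z = 0. Lengths are in mm, angles in rad, forces in N, time in s.
With the tool pointing down it reaches from about 325 to 775 mm from the base axis. Payload 5.5 kg.
Tool frame: the origin (TCP) lies midway between the tips of the shut fingers; the grasp point (between the pads) lies 19 mm behind it (bot.grip_depth is the z of the grasp point in the tool frame, in mm); z points along the fingers, y is the direction in which the jaws open and shut (so a half turn about z gives the same grasp; the last joint's range is limited). The gripper opens to 85 mm and grips with 20 to 120 N. Pads are 22 mm wide; open, the fingers measure 114 mm over their backs; the gripper's body (76 mm by 85 mm) begins 54 mm behind the grasp point. The pads swing forward as they close: fully open they stand 13 mm farther back than shut.
Start: joints at [-1.169, 0.091, 1.231, -0, 1.82, -0.057], TCP at [265.725, -537.965, 231.275] pointing down, gripper open.
Joint ranges: [-2.87, 2.87], [-0.86, 2.18], [0.17, 2.46], [-1.51, 4.65], [0.06, 2.69], [-2.65, 2.65]. Speed limits (rad/s): [2.57, 2.57, 3.01, 3.14, 3.14, 3.14].

## Interface

Orientations are given as a unit quaternion [x, y, z, w].
In Python, from workcell import status, vision, workorder, bot gives the robot as it stands. The module is installed in compiled form; this text tells all that it offers.
- The arm moves only by the tool play_rows, never from a script. Its argument "increments" is a list that holds one entry, the list of rows, each a list of 7 numbers: the turn, a rotation vector about the tool's x, y, z in degrees, then the shift along the tool's x, y, z in cm, then the closure, from -1 (fully open) to 1 (shut), so that 0 is half open. In form: [[[wx, wy, wz, x, y, z, fingers], ...]]. A call has 1 to 5 rows; each row shifts and turns the commanded pose from where the row before left it, along the tool's axes as they then stand; what a row does not reach is not made up. A row lasts 1/8 s, in which the tool goes at most 62.5 mm and 10.7 degrees, less where a joint would pass 70% of its speed; a pose out of reach is approached as far as the arm can. A call with a gripper value outside its range is refused whole. The fingers move at their own pace and stop on an object; "grip_force" is the grip in N (left out, the last holds). Time passes only in rows, so rows that do not move let the fingers close. It gives the time, the measured TCP pose, the force and the opening at its end, in the units of the state.
- status.state(): the state, without advancing time (a new reading comes with each control period).
- vision.capture(name): name is "scene" or "top" or "wrist"; returns a dict with "img" (420x560x3 uint8, blue, green, red), "depth" (420x560 float32, mm along the optical axis (not along the pixel's ray), 0 where there is no reading), "camera_matrix" (3x3 intrinsics, pixels), "R" (3x3) and "t" (3): a world point X has camera coordinates R X + t; the wrist camera has in their place "mount" (4x4, takes a point from camera to tool coordinates, whose origin is the TCP and whose axes are the flange's). Camera axes: x right, y down, z forward; pixel columns grow to the right and rows downward; lengths in mm; the calibration is good to about 2 mm. A picture is of the moment at which its call begins: read the wrist's pose just before it.
- workorder.close_job(): hands the job in, once; it reports no verdict.
The state is a dict: "t": time; "joint_pos": joint angles; "dq": joint speeds; "effort": joint torques, N m; "tool_pos": TCP position; "orientation": TCP orientation; "wrist_force": force on the tool from outside, world axes, zero at the start; "wrist_torque": the same for the moment, N m; "opening": finger opening in mm.
Only numpy, scipy, OpenCV 4.12 (cv2) and the standard library are available. Lean on these libraries where they do the work, as an engineer would, in place of code of your own. Each camera call takes 0.05 s, during which the arm holds its last target.

## Task

Take the blue divider panel by its tab out of the wooden stand, slide it down the groove across the white drinks caddy and press it onto the springy black strip at the bottom until the panel's long upper edge is level with the caddy's rim, a steady push of about 10 N. Finish while still gripping the tab and pressing: do not let go, because a colleague will now drive the screws. Leave the coffee jar, the sugar tin, the mug and the screwdriver as they stand.

Things in the scene. Friction and masses are not known exactly. Their poses are not given: they have to be found in the camera images.
- panel_mid (a point): Middle of the loose upright blue panel (about 130 g), half-way up its 122 mm: a plate 6 mm thick (x), 142 mm wide (y), 78 mm high, with a grip tab on the middle of its upper edge, 12 mm thick (x), 50 mm wide (y), 44 mm high. The point is 61 mm above the lower edge, 17 mm below the plate's upper edge, 39 mm below the tab's middle. z up; same either way round.
- panel: The same blue divider panel: origin at the middle of its lower edge, x through its thickness, y along its width, z up. Lower corners rounded (12 mm).
- stand: Fixed light wooden stand, base 100 x 160 x 10 mm. At the start the panel stands in its 9 mm wide groove along the stand's y, between two strips whose tops are 35 mm above the table. Origin at the centre of its underside, z up; the panel's lower edge rests 10 mm above it.
- caddy: Fixed white open box, 240 (x) x 162 (y) mm, rim 95 mm above the table, walls 6 mm. Origin: centre of its underside, z up. Groove for the panel at x = 0, along y: on each long wall a pair of grey upright ribs standing 12 mm out, 9 mm apart, flared to 24 mm at the top (92 down to 76 mm above the table). Panel has 4 mm play at each end; level with the rim its lower edge is 17 mm up.
- strip: Springy black strip, 14 x 120 mm, along y at the bottom of the caddy's groove; origin at the middle of its upper face, axes as the caddy's. At rest this face is 24 mm above the table. It gives straight down, at most 14 mm: starts at 3 N, then 1 N more per mm, so 10 N at 7 mm down, where the panel's upper edge is level with the rim.
- coffee_jar: Bystander: amber jar with black cap, 56 mm across, 80 mm high, loose in the caddy on its -x side. Origin at its underside.
- sugar_tin: Bystander: steel tin with a yellow band, 52 mm across, 70 mm high, loose in the caddy on its +x side. Origin at its underside.
- mug: Bystander: white mug, 76 mm across, 85 mm high, loose on the table beyond the work. Origin at its underside.
- driver: Bystander: screwdriver with red handle, lying loose on the table beyond the work. Origin at its underside.
There are look-alikes about, which are no part of the job. What is meant by the panel is not red or yellow, and is the larger of those in its own colour.

How it is judged:
By the outcome, as a careful person would: the job done as asked, in the order asked, and still so for the second after the job is handed in, while the arm keeps its last pose, push and grip.
It also fails if it takes over 45 s, if anything falls off the work surface, if the arm or the gripper's body presses on something with over 40 N, if the wrist force passes 120 N, or if a joint passes its speed limit or range.

## Working session

There is one attempt and no reset: what is moved stays moved. The work goes in short steps, Python scripts to look and compute and a tool call to move; the robot and the scene stay as the last step left them, time stands still between calls to the robot, and variables do not carry over. Pictures are saved under pics/ and viewed, and the job is handed in when it is done.

Besides the shell and the picture viewer there is one more tool, called after "Call:" by a JSON object that holds its "op" and its "data". play_rows: Moves the arm, as the interface text tells. Its arguments: {"type":"object","properties":{"increments":{"type":"array"},"grip_force":{"type":"number"}},"required":["increments"]}

```bash
mkdir -p pics
cat > h.py <<'E'
import numpy as np, cv2
from workcell import status, vision, workorder, bot
def save(n,f):
    c=vision.capture(n); cv2.imwrite('pics/'+f,c['img']); np.savez('pics/'+f[:-4]+'.npz',**{k:v for k,v in c.items()}); return c
def world(c):
    K=c['camera_matrix'];d=c['depth'];h,w=d.shape
    u,v=np.meshgrid(np.arange(w),np.arange(h))
    P=np.stack([(u-K[0,2])/K[0,0]*d,(v-K[1,2])/K[1,1]*d,d],-1)
    return (P-c['t'])@c['R']
E
python3 - <<'E'
from h import *
save('scene','s0.png');save('top','t0.png')
s=status.state();print(s)
E
```

```text
{'t': 0.1, 'joint_pos': array([-1.16872696e+00,  9.17960883e-02,  1.23177864e+00,  3.25775082e-05,
        1.81979682e+00, -5.66750538e-02]), 'dq': array([-0.00030344, -0.00197176, -0.00274756, -0.00025287,  0.00211503,
       -0.00087527]), 'effort': array([ 1.92942811e-03, -4.60214603e+01, -4.19220972e+01, -1.80935085e-04,
        1.06178308e-02,  3.53931625e-05]), 'tool_pos': array([ 265.61561094, -537.72094205,  230.2490059 ]), 'orientation': array([ 9.73808030e-01,  2.27370026e-01, -1.37286770e-04, -8.78925549e-04]), 'wrist_force': array([0.1139287 , 0.76967787, 0.53655917]), 'wrist_torque': array([ 0.0491231 ,  0.01853908, -0.01455581]), 'opening': 85.4407314058064}
```

View pics/s0.png

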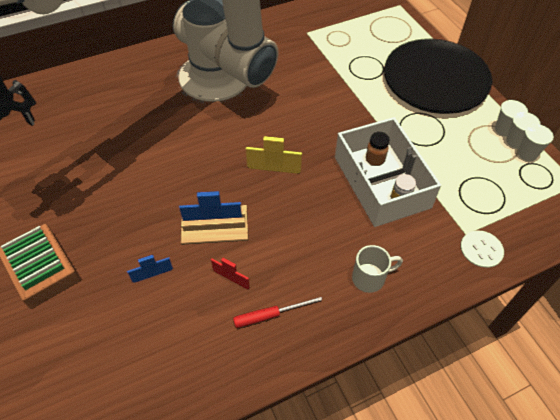

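View pics/t0.png

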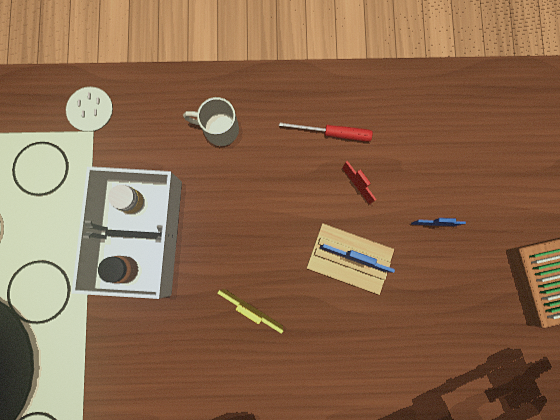

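Scene shot: there are two blue panels. One stands in the wooden stand at scene (211,207) / top (355,258). A smaller one is loose at scene (150,268) / top (440,222). The red one (230,272) and yellow one (273,155) are decoys. The panel in the stand fits, being blue, larger and in the stand. I'll confirm with a crop and measure.

Run:
```python
from h import *
for f in ['s0','t0']:
    c=dict(np.load(f'pics/{f}.npz'));W=world(c);im=c['img'].astype(int)
    b,g,r=im[...,0],im[...,1],im[...,2]
    m=((b>1.6*r)&(b>1.4*g)&(b>60)&(c['depth']>0)).astype(np.uint8)
    n,l,st,ce=cv2.connectedComponentsWithStats(m)
    for i in range(1,n):
        if st[i,4]<60: continue
        P=W[l==i]; print(f,ce[i].round(),st[i,4],'min',np.percentile(P,1,axis=0).round(1),'max',np.percentile(P,99,axis=0).round(1))
        for lo,hi in [(118,145),(80,95)]:
            q=P[(P[:,2]>lo)&(P[:,2]<hi)]
            if len(q)>20:
                mu=q[:,:2].mean(0);U=np.linalg.svd(q[:,:2]-mu)[2];pr=(q[:,:2]-mu)@U.T
                print(lo,len(q),mu.round(1),np.degrees(np.arctan2(U[0,1],U[0,0])).round(2),pr.min(0).round(1),pr.max(0).round(1),np.percentile(q[:,2],98).round(1))
c=dict(np.load('pics/t0.npz'));W=world(c);im=c['img'].astype(int)
mn=im.min(2);z=W[...,2]
print('rim z sample')
m=((z>85)&(z<102))
roi=np.zeros_like(m);roi[150:310,65:195]=1
q=W[m&roi][:,:2].astype(np.float32);print(len(q),cv2.minAreaRect(q),z[m&roi].mean())
m2=((z>29)&(z<40));roi[:]=0;roi[215:305,295:405]=1
q=W[m2&roi][:,:2].astype(np.float32);print('stand strips',len(q),cv2.minAreaRect(q))
m2=((z>5)&(z<15))
q=W[m2&roi][:,:2].astype(np.float32);print('stand base',len(q),cv2.minAreaRect(q))
t=c['img'];s=np.load('pics/s0.npz')['img']
A=cv2.resize(s[170:300,110:270],(640,520),interpolation=cv2.INTER_CUBIC);cv2.imwrite('pics/cA.png',A)
B=cv2.resize(t[155:310,70:195],(600,744))[:600];B=cv2.resize(t[160:305,70:190],None,fx=4,fy=4,interpolation=cv2.INTER_CUBIC);cv2.imwrite('pics/cB.png',B)
```

```text
s0 [210. 207.] 1019 min [ 481.6 -260.5   34.9] max [ 532.1 -134.3  132.6]
118 143 [ 507.  -197.9] -112.02 [-24.3  -7.4] [23.5  9.3] 134.0
80 184 [ 507.7 -195.2] -111.12 [-68.2  -7.2] [70.7  5.7] 93.8
s0 [149. 268.] 581 min [ 569.8 -418.1    0.8] max [ 580.5 -328.8   83.3]
80 33 [ 576. -372.] -96.1 [-15.5  -3.8] [15.7  4.5] 84.6
t0 [450. 221.] 91 min [ 5.679e+02 -4.199e+02 -2.000e-01] max [ 584.8 -357.7   84.2]
80 51 [ 571.7 -374.9] -97.03 [-16.3  -3.9] [15.4  3.9] 84.2
rim z sample
2403 ((562.3180541992188, 247.402099609375), (164.20118713378906, 240.47128295898438), 85.40644073486328) 92.24343328556083
stand strips 845 ((503.40802001953125, -196.10519409179688), (150.14344787597656, 37.227699279785156), 68.8419418334961)
stand base 2322 ((494.3153991699219, -195.5631103515625), (179.0763397216797, 159.00234985351562), 87.0367431640625)
```

View pics/cA.png

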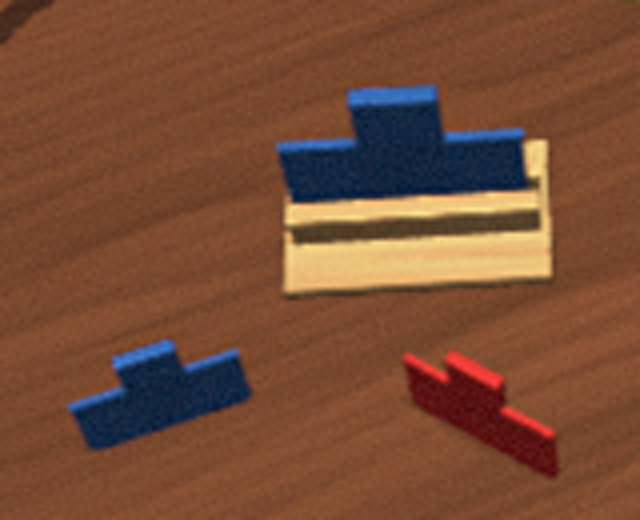

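View pics/cB.png

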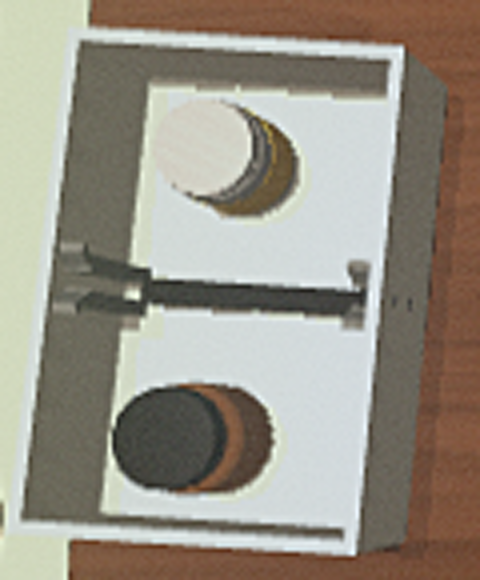

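Crop confirms it: of the two blue panels, the one in the stand (crop 400,140) is clearly the larger, about 142 mm wide against about 90 mm for the small one at crop (160,400). Next I'll go above it for a wrist view.

```bash
cat >> h.py <<'E'
from scipy.spatial.transform import Rotation as Ro
def rows(p0,q0,p1,q1,n,cl):
    R0=Ro.from_quat(q0);R1=Ro.from_quat(q1);d=(R0.inv()*R1).as_rotvec()
    p=np.array(p0,float);R=R0;out=[]
    for i in range(n):
        pn=p0+(np.array(p1)-p0)*(i+1)/n;Rn=R0*Ro.from_rotvec(d*(i+1)/n)
        w=np.degrees((R.inv()*Rn).as_rotvec());s=R.inv().apply(pn-p)/10
        out.append([round(float(x),2) for x in [*w,*s,cl]]);p=pn;R=Rn
    return out
def down(jaw): # jaw dir of tool y in deg (world), tool z down
    a=np.radians(jaw);y=np.array([np.cos(a),np.sin(a),0]);z=np.array([0,0,-1.]);x=np.cross(y,z)
    return Ro.from_matrix(np.stack([x,y,z],1)).as_quat()
E
python3 - <<'E'
from h import *
s=status.state()
for r in rows(s['tool_pos'],s['orientation'],[500,-190,270],down(-21.5),10,-1):print(r)
print(vision.capture('wrist')['mount'].round(3),bot.grip_depth)
E
```

```text
[-0.01, -0.0, -4.22, 3.64, -2.08, -0.39, -1.0]
[-0.01, -0.0, -4.22, 3.78, -1.81, -0.39, -1.0]
[-0.01, -0.0, -4.22, 3.91, -1.52, -0.39, -1.0]
[-0.01, -0.0, -4.22, 4.01, -1.23, -0.4, -1.0]
[-0.01, -0.0, -4.22, 4.09, -0.93, -0.4, -1.0]
[-0.01, -0.0, -4.22, 4.15, -0.63, -0.4, -1.0]
[-0.01, -0.0, -4.22, 4.18, -0.32, -0.4, -1.0]
[-0.01, -0.0, -4.22, 4.19, -0.01, -0.4, -1.0]
[-0.01, -0.0, -4.22, 4.18, 0.3, -0.4, -1.0]
[-0.01, -0.0, -4.22, 4.15, 0.6, -0.4, -1.0]
[[-0.00000e+00 -9.60000e-01 -2.79000e-01  7.00510e+01]
 [ 1.00000e+00 -1.00000e-03  2.00000e-03 -5.20000e-01]
 [-2.00000e-03 -2.78000e-01  9.60000e-01 -1.42804e+02]
 [ 0.00000e+00  0.00000e+00  0.00000e+00  1.00000e+00]] -18.700000000000003
```

Call:
{"op": "play_rows", "data": {"increments": [[[0,0,-4.2,3.6,-2.1,-0.4,-1],[0,0,-4.2,3.8,-1.8,-0.4,-1],[0,0,-4.2,3.9,-1.5,-0.4,-1],[0,0,-4.2,4.0,-1.2,-0.4,-1],[0,0,-4.2,4.1,-0.9,-0.4,-1]]]}}

```text
t: 0.78
tool_pos: [383.8, -363.6, 251.1]
orientation: [0.916, 0.402, -0.0, -0.0]
wrist_force: [0.7, -0.1, -0.0]
opening: 85.3
```

Call:
{"op": "play_rows", "data": {"increments": [[[0,0,-4.2,4.15,-0.6,-0.4,-1],[0,0,-4.2,4.2,-0.3,-0.4,-1],[0,0,-4.2,4.2,0,-0.4,-1],[0,0,-4.2,4.2,0.3,-0.4,-1],[0,0,-4.2,4.15,0.6,-0.4,-1]]]}}

```text
t: 1.4
tool_pos: [502.2, -190.1, 271.1]
orientation: [0.827, 0.562, -0.0, -0.0]
wrist_force: [0.7, -0.8, 0.8]
opening: 85.5
```

Call:
{"op": "play_rows", "data": {"increments": [[[0,0,0,0,0,0,-1],[0,0,0,0,0,0,-1]]]}}

```text
t: 1.65
tool_pos: [501.4, -191.5, 270.9]
orientation: [0.828, 0.561, -0.0, -0.0]
wrist_force: [0.1, 0.2, -0.0]
opening: 85.4
```

```bash
cat >> h.py <<'E'
def wrist(f):
    s=status.state();c=vision.capture('wrist');cv2.imwrite('pics/'+f+'.png',c['img'])
    T=np.eye(4);T[:3,:3]=Ro.from_quat(s['orientation']).as_matrix();T[:3,3]=s['tool_pos']
    M=T@np.array(c['mount']);R=M[:3,:3].T;c['R']=R;c['t']=-R@M[:3,3]
    np.savez('pics/'+f+'.npz',**c);return s,c
E
python3 - <<'E'
from h import *
s,c=wrist('w1');print(s['tool_pos'],s['orientation'],s['t'])
E
```

```text
[ 501.42647319 -191.52658432  270.89691329] [ 8.27737925e-01  5.61114727e-01 -3.92985296e-04 -1.88777592e-04] 1.65
```

View pics/w1.png

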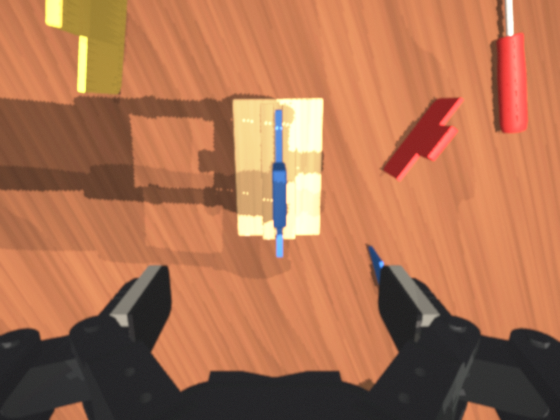

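Wrist view: the panel stands in the stand at column ~280, with the tab at rows 163–228 and the axis almost parallel to tool x. I'll measure it in 3D.

Run:
```python
from h import *
c=dict(np.load('pics/w1.npz'));W=world(c);im=c['img'].astype(int)
b,g,r=im[...,0],im[...,1],im[...,2]
m=((b>1.5*r)&(b>1.3*g)&(c['depth']>0));m[:,:230]=0;m[:,330:]=0
P=W[m]
for lo,hi in [(124,140),(80,96)]:
    q=P[(P[:,2]>lo)&(P[:,2]<hi)]
    rc=cv2.minAreaRect(q[:,:2].astype(np.float32));mu=q[:,:2].mean(0);U=np.linalg.svd(q[:,:2]-mu)[2];pr=(q[:,:2]-mu)@U.T
    print(len(q),rc,mu,np.degrees(np.arctan2(U[0,1],U[0,0])),np.percentile(pr,[1,99],axis=0).round(1),np.median(q[:,2]))
```

```text
695 ((502.87554931640625, -196.6772003173828), (48.98966979980469, 9.97479248046875), 68.727783203125) [ 503.53294704 -194.87413512] -111.0346233796862 [[-22.4  -4.9]
 [ 25.6   5.1]] 132.01383352494247
369 ((502.63262939453125, -197.781494140625), (140.6135711669922, 4.707700252532959), 68.55633544921875) [ 510.14184324 -178.54918279] -111.20558076737112 [[-49.6  -2.2]
 [ 90.4   2.5]] 88.0992772315634
```

Run:
```python
from h import *
s=status.state()
for r in rows(s['tool_pos'],s['orientation'],[502.8,-197.2,93],down(-21.3),5,-1):print(r)
```

```text
[-0.01, 0.0, -0.1, -0.08, 0.07, 3.56, -1.0]
[-0.01, 0.0, -0.1, -0.09, 0.07, 3.56, -1.0]
[-0.01, 0.0, -0.1, -0.09, 0.07, 3.56, -1.0]
[-0.01, 0.0, -0.1, -0.09, 0.07, 3.56, -1.0]
[-0.01, 0.0, -0.1, -0.09, 0.07, 3.56, -1.0]
```

Call:
{"op": "play_rows", "data": {"increments": [[[0,0,-0.1,-0.2,0.15,4.0,-1],[0,0,-0.1,-0.2,0.15,4.0,-1],[0,0,-0.1,-0.05,0.05,4.0,-1],[0,0,-0.1,0,0,3.0,-1],[0,0,-0.1,0,0,2.8,-1]]]}}

```text
t: 2.33
tool_pos: [502.2, -198.0, 91.8]
orientation: [0.826, 0.564, -0.0, -0.0]
wrist_force: [-0.3, 0.2, 0.6]
opening: 85.6
```

Call:
{"op": "play_rows", "data": {"increments": [[[0,0,0,0,0,0,-0.3],[0,0,0,0,0,0,0.2],[0,0,0,0,0,0,0.4],[0,0,0,0,0,0,0.5]]], "grip_force": 20}}

```text
t: 2.82
tool_pos: [503.8, -197.1, 94.6]
orientation: [0.825, 0.565, 0.001, 0.001]
wrist_force: [0.2, -0.5, 1.1]
opening: 21.0
```

Run:
```python
from h import *
s,c=wrist('w2');print(s['tool_pos'],s['orientation'],s['t'],s['opening'],s['wrist_force'])
```

```text
[ 503.78393593 -197.12486355   94.61265174] [8.25214669e-01 5.64818259e-01 5.17030386e-04 9.03827417e-04] 2.825 20.994871340283574 [ 0.16856104 -0.47904806  1.06791216]
```

View pics/w2.png

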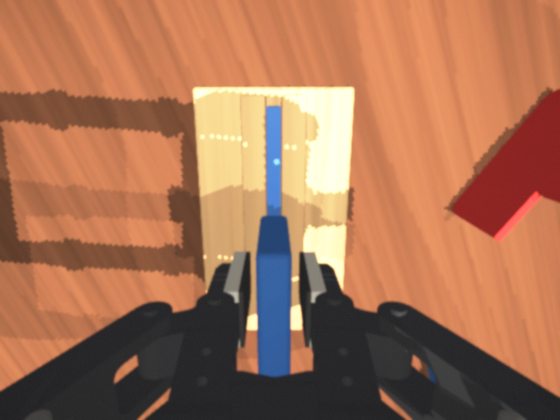

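The tab sits between the pads: pads at columns 249 and 300, tab 257–291, so it is centred. Closing.

Call:
{"op": "play_rows", "data": {"increments": [[[0,0,0,0,0,0,0.75],[0,0,0,0,0,0,0.9],[0,0,0,0,0,0,1],[0,0,0,0,0,0,1]]], "grip_force": 80}}

```text
t: 3.38
tool_pos: [503.6, -196.9, 94.0]
orientation: [0.825, 0.565, 0.0, 0.001]
wrist_force: [-0.6, 0.1, 4.8]
opening: 10.9
```

Run:
```python
from h import *
s=status.state();print(s)
# caddy refinement from top
c=dict(np.load('pics/t0.npz'));W=world(c);z=W[...,2]
roi=np.zeros(z.shape,bool);roi[150:310,65:195]=1
for n in ['t0','s0']:
    c=dict(np.load(f'pics/{n}.npz'));W=world(c);z=W[...,2]
    roi=(abs(W[...,0]-562)<140)&(abs(W[...,1]-247)<110)
    for lo,hi in [(90,99),(92,98)]:
        q=W[roi&(z>lo)&(z<hi)];print(n,len(q),cv2.minAreaRect(q[:,:2].astype(np.float32)),np.median(q[:,2]))
```

```text
{'t': 3.375, 'joint_pos': array([-4.35677929e-01, -5.28046373e-02,  1.61941079e+00,  3.56955248e-05,
        1.57373079e+00, -6.54965383e-02]), 'dq': array([-0.00011781, -0.00106826, -0.00204277,  0.0008375 , -0.00155668,
       -0.00046408]), 'effort': array([-6.82876655e-02, -3.61361432e+01, -3.84800899e+01, -2.79820687e-02,
       -1.36647457e-01,  9.86325700e-03]), 'tool_pos': array([ 503.60397894, -196.91647764,   94.02198155]), 'orientation': array([8.25161768e-01, 5.64896152e-01, 3.35360443e-04, 5.31089315e-04]), 'wrist_force': array([-0.56979177,  0.06335644,  4.80667991]), 'wrist_torque': array([0.03661017, 0.12456066, 0.0434597 ]), 'opening': 10.94571409622441}
t0 1688 ((562.3180541992188, 247.402099609375), (164.20118713378906, 240.47128295898438), 85.40644073486328) 94.68204943244189
t0 1492 ((562.3338623046875, 247.42356872558594), (164.22036743164062, 240.4416046142578), 85.38278198242188) 94.90321084743448
s0 833 ((564.5513916015625, 249.93853759765625), (166.87310791015625, 245.59584045410156), 85.16862487792969) 93.55601298473381
s0 620 ((565.3783569335938, 249.80117797851562), (165.21641540527344, 243.96066284179688), 85.32778930664062) 94.1562475784656
```

Gripped at 10.9 mm opening. Lifting straight up.

Call:
{"op": "play_rows", "data": {"increments": [[[0,0,0,0,0,-1.0,1],[0,0,0,0,0,-2.0,1],[0,0,0,0,0,-3.5,1],[0,0,0,0,0,-4.0,1],[0,0,0,0,0,-3.5,1]]]}}

```text
t: 4.0
tool_pos: [503.2, -196.8, 236.1]
orientation: [0.825, 0.565, 0.0, 0.001]
wrist_force: [0.8, 0.3, -1.5]
opening: 11.3
```

Run:
```python
from h import *
s=status.state();print(s['tool_pos'],s['wrist_force'],s['opening'])
for r in rows(s['tool_pos'],s['orientation'],[535,80,255],down(-4.7),9,1):print(r)
```

```text
[ 503.15786733 -196.75804865  236.06899501] [ 0.81295722  0.3170052  -1.45924571] 11.310437670690078
[0.01, 0.0, -1.84, 2.99, -0.78, -0.21, 1.0]
[0.01, 0.0, -1.84, 3.02, -0.69, -0.21, 1.0]
[0.01, 0.0, -1.84, 3.04, -0.59, -0.21, 1.0]
[0.01, 0.0, -1.84, 3.06, -0.49, -0.21, 1.0]
[0.01, 0.0, -1.84, 3.07, -0.39, -0.21, 1.0]
[0.01, 0.0, -1.84, 3.08, -0.3, -0.21, 1.0]
[0.01, 0.0, -1.84, 3.09, -0.2, -0.21, 1.0]
[0.01, 0.0, -1.84, 3.09, -0.1, -0.21, 1.0]
[0.01, 0.0, -1.84, 3.1, 0.0, -0.21, 1.0]
```

Call:
{"op": "play_rows", "data": {"increments": [[[0,0,-1.8,1.5,-0.4,-0.1,1],[0,0,-1.8,3.0,-0.7,-0.2,1],[0,0,-1.8,3.0,-0.6,-0.2,1],[0,0,-1.8,3.1,-0.5,-0.2,1],[0,0,-1.8,3.1,-0.4,-0.2,1]]]}}

```text
t: 4.62
tool_pos: [518.4, -56.3, 241.0]
orientation: [0.778, 0.629, -0.001, -0.001]
wrist_force: [0.7, -0.1, -1.0]
opening: 11.4
```

Call:
{"op": "play_rows", "data": {"increments": [[[0,0,-1.8,3.1,-0.3,-0.2,1],[0,0,-1.8,3.1,-0.2,-0.2,1],[0,0,-1.8,3.1,-0.1,-0.2,1],[0,0,-1.8,3.0,0,-0.2,1],[0,0,0,1.5,0,-0.1,1]]]}}

```text
t: 5.25
tool_pos: [534.1, 81.1, 250.2]
orientation: [0.737, 0.676, -0.001, -0.001]
wrist_force: [0.2, -0.3, -0.7]
opening: 11.2
```

Call:
{"op": "play_rows", "data": {"increments": [[[0,0,0,0,0,0,1],[0,0,0,0,0,0,1]]]}}

```text
t: 5.5
tool_pos: [534.6, 78.5, 250.9]
orientation: [0.738, 0.675, -0.0, 0.0]
wrist_force: [0.2, 0.1, -1.5]
opening: 11.0
```

Run:
```python
from h import *
s,c=wrist('w3');print(s['tool_pos'],s['orientation'],s['t'],s['opening'],s['wrist_force'])
save('top','t3.png');save('scene','s3.png')
a=cv2.imread('pics/t3.png')[140:320,60:260];b=cv2.imread('pics/s3.png')[100:280,180:460]
cv2.imwrite('pics/c3.png',np.hstack([cv2.resize(a,(400,360)),cv2.resize(b,None,fx=1.4,fy=2)[:360]]))
```

```text
[534.57086464  78.48606873 250.94349984] [ 7.37627977e-01  6.75207221e-01 -4.19134594e-04  6.74453083e-06] 5.5 11.013559947648409 [ 0.18656704  0.13526465 -1.47118547]
```

View pics/w3.png

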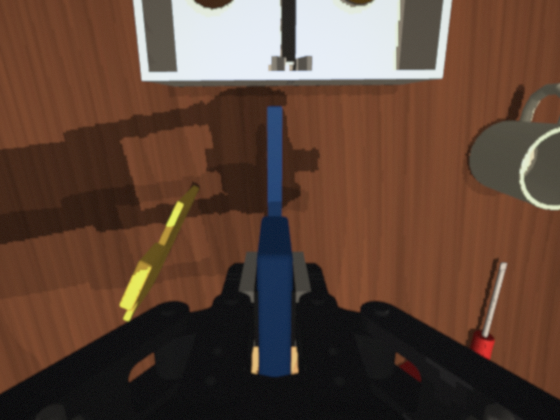

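View pics/s3.png

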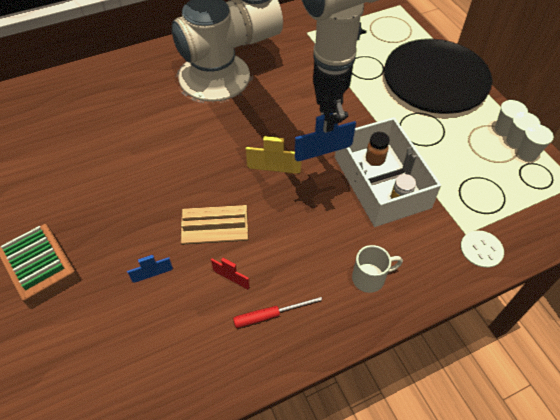

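Panel is held upright and square (plate edge at column 275). The caddy's near wall is at row ~77, with its ribs at (270–310, 63) and the strip at column 289. Measuring both in the same wrist frame.

Run:
```python
from h import *
c=dict(np.load('pics/w3.npz'));W=world(c);im=c['img'].astype(int);D=c['depth']
b,g,r=im[...,0],im[...,1],im[...,2]
m=((b>1.5*r)&(b>1.3*g)&(D>0))
P=W[m]
print('z hist',np.histogram(P[:,2],bins=np.arange(160,310,10)))
s_pos=np.array([534.57,78.49,250.94]);R=Ro.from_quat([7.37627977e-01,6.75207221e-01,-4.19e-04,6.7e-06])
t=R.inv().apply(P-s_pos)
for lo,hi in [(-50,-30),(0,12)]:
    k=t[(t[:,2]>lo)&(t[:,2]<hi)]
    if len(k)>10: print('tool frame',lo,len(k),np.percentile(k,[1,50,99],axis=0).round(1),np.polyfit(k[:,0],k[:,1],1))
print('tool x dir',np.degrees(np.arctan2(*R.as_matrix()[[1,0],0])))
# caddy rim
q=W[(D>0)&(W[...,2]>90)&(W[...,2]<100)&(W[...,1]>140)]
# near edge: min y per x bin
print(len(q),np.median(q[:,2]),q.min(0),q.max(0))
e=[]
for x0 in np.arange(445,680,5):
    k=q[abs(q[:,0]-x0)<2.5]
    if len(k)>3:e.append([x0,np.percentile(k[:,1],3),np.percentile(k[:,1],97)])
e=np.array(e);pf=np.polyfit(e[:,0],e[:,1],1);print('near edge slope deg',np.degrees(np.arctan(pf[0])),pf,np.std(e[:,1]-np.polyval(pf,e[:,0])))
print(e[[0,1,-2,-1]])
rc=cv2.minAreaRect(q[:,:2].astype(np.float32));print(rc)
# strip dark pixels
gray=im.sum(2)
mm=(gray<160)&(D>0)&(W[...,1]>180)&(abs(W[...,0]-555)<30)
k=W[mm];print('strip',len(k),np.median(k,axis=0),np.polyfit(k[:,1],k[:,0],1))
cv2.imwrite('pics/c4.png',cv2.resize(c['img'][0:110,200:380],None,fx=4,fy=4,interpolation=cv2.INTER_CUBIC))
```

```text
z hist (array([   0,    0,    0,    0,    0,    0,    0,    0, 1563,  191,  239,
        308, 4230,  130]), array([160, 170, 180, 190, 200, 210, 220, 230, 240, 250, 260, 270, 280,
       290, 300]))
tool frame -50 4335 [[-22.   -6.8 -39.3]
 [  5.   -1.1 -38. ]
 [ 24.5   4.8 -31.1]] [-6.11791393e-06 -1.00669471e+00]
tool frame 0 1572 [[24.  -3.7  1.4]
 [47.5 -1.1  5.9]
 [69.9  2.   7.3]] [ 0.00302633 -1.03900981]
tool x dir 84.94050757693456
4176 94.97058755133114 [435.89482253 158.14798983  90.00766329] [679.65418809 234.4504937   97.73062074]
near edge slope deg -4.580496723246212 [-8.0115499e-02  2.1230159e+02] 0.522251604339087
[[445.         178.2518342  232.70072891]
 [450.         176.41892789 181.90695192]
 [670.         159.24260761 197.4237857 ]
 [675.         161.09867759 212.28239537]]
((558.06689453125, 195.71279907226562), (57.52149963378906, 241.0575714111328), 84.94236755371094)
strip 643 [559.46477418 216.69789806  24.1117828 ] [6.22791061e-02 5.45976030e+02]
```

View pics/c4.png

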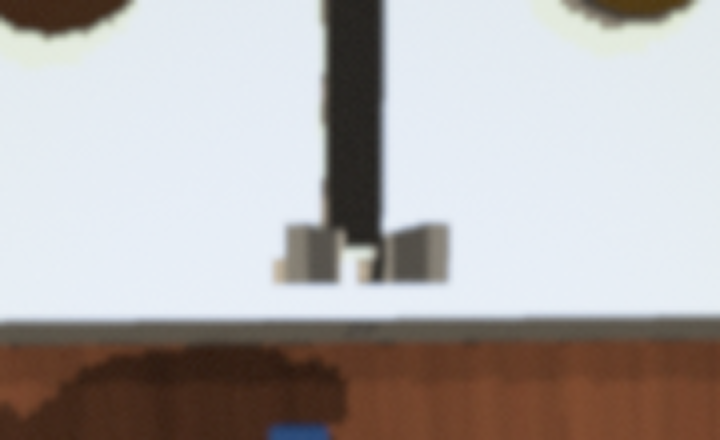

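Run:
```python
from h import *
s=status.state()
for r in rows(s['tool_pos'],s['orientation'],[562.8,247.8,225],down(-4.6),5,1):print(r)
```

```text
[-0.0, 0.0, -0.1, 3.43, 0.26, 0.52, 1.0]
[-0.0, 0.0, -0.1, 3.43, 0.26, 0.52, 1.0]
[-0.0, 0.0, -0.1, 3.43, 0.27, 0.52, 1.0]
[-0.0, 0.0, -0.1, 3.43, 0.28, 0.52, 1.0]
[-0.0, 0.0, -0.1, 3.42, 0.28, 0.52, 1.0]
```

Call:
{"op": "play_rows", "data": {"increments": [[[0,0,-0.1,2.0,0.2,0.3,1],[0,0,-0.1,4.0,0.3,0.6,1],[0,0,-0.1,4.6,0.3,0.7,1],[0,0,-0.1,4.0,0.3,0.6,1],[0,0,-0.1,2.55,0.25,0.4,1]]]}}

```text
t: 6.28
tool_pos: [562.3, 251.3, 224.3]
orientation: [0.734, 0.679, -0.0, -0.0]
wrist_force: [0.0, -0.3, -0.9]
opening: 11.0
```

Call:
{"op": "play_rows", "data": {"increments": [[[0,0,0,0,0,0,1],[0,0,0,0,0,0,1]]]}}

```text
t: 6.52
tool_pos: [562.7, 248.5, 225.4]
orientation: [0.735, 0.679, -0.0, 0.0]
wrist_force: [0.4, -0.6, -1.6]
opening: 11.4
```

Run:
```python
from h import *
s,c=wrist('w5');print(s['tool_pos'],s['orientation'],s['t'],s['opening'],s['wrist_force'])
save('top','t5.png')
```

```text
[562.70925166 248.49725333 225.41173011] [ 7.34550281e-01  6.78554200e-01 -1.34746023e-04  2.52685912e-04] 6.525 11.377743186718362 [ 0.44032342 -0.59958756 -1.63822182]
```

View pics/w5.png

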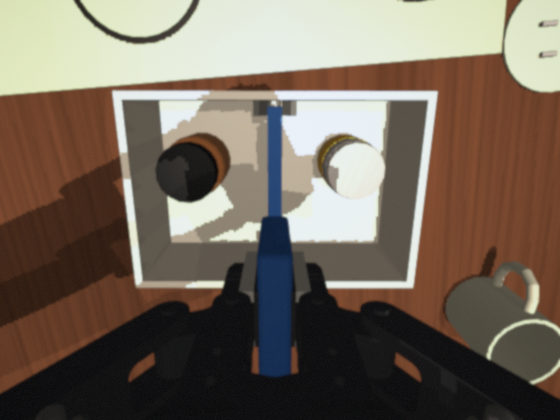

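View pics/t5.png

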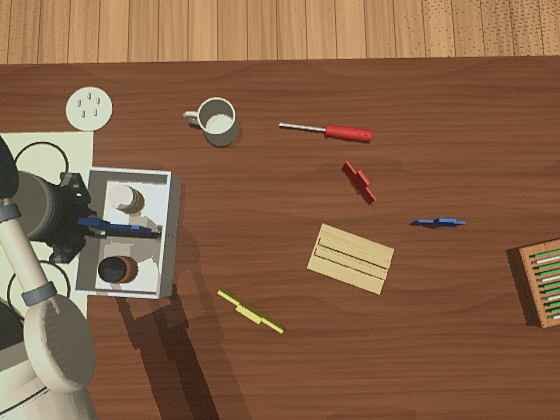

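Wrist view: the whole rim is visible (corners 115,93 / 436,93 / 413,287 / 137,287). The panel is at column 275 over the groove, with jar and tin clear on either side. Computing the rim centre against the panel line.

Run:
```python
from h import *
c=dict(np.load('pics/w5.npz'));W=world(c);im=c['img'].astype(int);D=c['depth']
b,g,r=im[...,0],im[...,1],im[...,2]
blue=(b>1.5*r)&(b>1.3*g)
R=Ro.from_quat([7.34550281e-01,6.78554200e-01,-1.347e-04,2.527e-04]);p=np.array([562.71,248.50,225.41])
q=W[(D>0)&~blue&(W[...,2]>92)&(W[...,2]<98)&(abs(W[...,0]-562)<135)&(abs(W[...,1]-248)<100)]
rc=cv2.minAreaRect(q[:,:2].astype(np.float32));print(len(q),rc,np.median(q[:,2]))
k=R.inv().apply(W[blue&(D>0)]-p);k=k[(k[:,2]>0)&(k[:,2]<12)]
f=np.polyfit(k[:,0],k[:,1],1);print(len(k),np.percentile(k,[1,50,99],axis=0),f)
cc=np.array([*rc[0],95]);print('caddy centre in tool',R.inv().apply(cc-p), 'tool x dir',np.degrees(np.arctan2(*R.as_matrix()[[1,0],0])))
# far ribs: grey pixels crop
cv2.imwrite('pics/c6.png',cv2.resize(c['img'][80:230,220:340],None,fx=4,fy=4,interpolation=cv2.INTER_CUBIC))
```

```text
7429 ((562.1063232421875, 247.97671508789062), (162.58364868164062, 241.4840545654297), 85.24571228027344) 94.99701360676414
1414 [[23.98480682 -3.63279911  1.00166743]
 [48.10200427 -1.070069    5.90398886]
 [69.53823109  1.56871509  7.33288612]] [-0.00259097 -0.86999537]
caddy centre in tool [ -0.49888246  -0.58495161 130.41018097] tool x dir 85.4615337976824
```

View pics/c6.png

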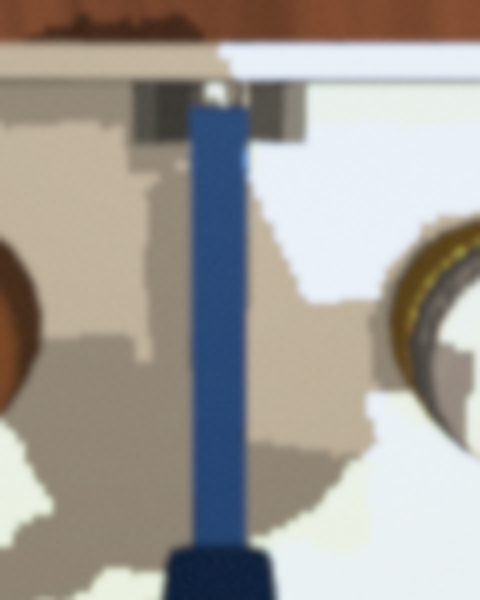

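Within half a mm. Shifting +0.4 mm in tool y and descending to the flare.

Call:
{"op": "play_rows", "data": {"increments": [[[0,0,0,0,0.04,1.5,1],[0,0,0,0,0,1.5,1],[0,0,0,0,0,1.0,1],[0,0,0,0,0,1.0,1],[0,0,0,0,0,0.5,1]]]}}

```text
t: 7.25
tool_pos: [562.7, 248.9, 169.2]
orientation: [0.734, 0.679, -0.0, -0.0]
wrist_force: [-0.3, -0.3, -1.2]
opening: 11.2
```

Call:
{"op": "play_rows", "data": {"increments": [[[0,0,0,0,0,0.5,1],[0,0,0,0,0,0.5,1],[0,0,0,0,0,0.5,1],[0,0,0,0,0,0,1]]]}}

```text
t: 7.75
tool_pos: [562.8, 248.9, 154.7]
orientation: [0.734, 0.679, -0.0, -0.0]
wrist_force: [1.4, 0.1, -0.9]
opening: 11.1
```

Call:
{"op": "play_rows", "data": {"increments": [[[0,0,0,0,0,0.5,1],[0,0,0,0,0,0.7,1],[0,0,0,0,0,0.7,1],[0,0,0,0,0,0.6,1],[0,0,0,0,0,0.5,1]]]}}

```text
t: 8.38
tool_pos: [562.8, 248.9, 124.6]
orientation: [0.734, 0.679, -0.0, -0.0]
wrist_force: [0.0, -0.1, -1.5]
opening: 11.6
```

Call:
{"op": "play_rows", "data": {"increments": [[[0,0,0,0,0,0.5,1],[0,0,0,0,0,0.4,1],[0,0,0,0,0,0.2,1],[0,0,0,0,0,0,1]]]}}

```text
t: 8.88
tool_pos: [562.9, 248.9, 114.2]
orientation: [0.734, 0.679, -0.0, -0.0]
wrist_force: [-0.0, 0.1, -1.1]
opening: 10.7
```

Run:
```python
from h import *
F=[]
for i in range(6):
    s,c=wrist('w7');F.append(np.r_[s['tool_pos'],s['wrist_force'],s['wrist_torque']])
print(np.mean(F,0).round(2),s['opening'],s['t'])
cv2.imwrite('pics/w7.png',c['img'])
```

```text
[ 5.6303e+02  2.4898e+02  1.1447e+02 -1.0000e-02 -1.2000e-01 -1.1800e+00
 -0.0000e+00 -2.0000e-02  1.0000e-02] 11.653060528683383 9.125
```

View pics/w7.png

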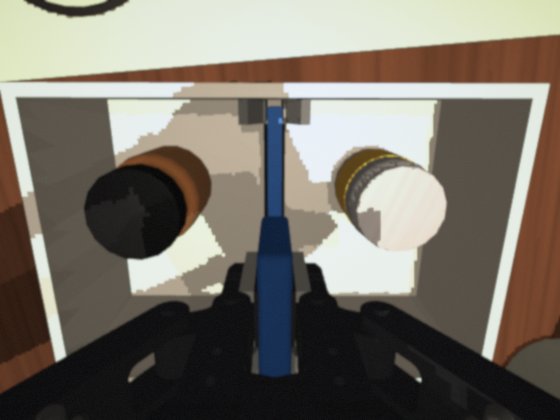

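The panel is in the groove between the ribs (240–310, 110) with no side load. Baseline Fz is −1.2 N, the panel's weight. Now pressing gently.

Call:
{"op": "play_rows", "data": {"increments": [[[0,0,0,0,0,0.3,1],[0,0,0,0,0,0.2,1],[0,0,0,0,0,0,1]]]}}

```text
t: 9.55
tool_pos: [562.8, 248.9, 108.8]
orientation: [0.734, 0.679, -0.0, -0.0]
wrist_force: [0.3, -0.4, -2.0]
opening: 11.0
```

Call:
{"op": "play_rows", "data": {"increments": [[[0,0,0,0,0,0.2,1],[0,0,0,0,0,0.2,1],[0,0,0,0,0,0,1]]]}}

```text
t: 9.93
tool_pos: [563.1, 249.0, 106.0]
orientation: [0.734, 0.679, 0.0, 0.0]
wrist_force: [-1.7, -0.4, 3.2]
opening: 11.1
```

Call:
{"op": "play_rows", "data": {"increments": [[[0,0,0,0,0,0.2,1],[0,0,0,0,0,0,1]]]}}

```text
t: 10.18
tool_pos: [563.2, 249.0, 103.8]
orientation: [0.734, 0.679, 0.0, 0.0]
wrist_force: [-1.2, -1.0, 5.7]
opening: 10.6
```

Call:
{"op": "play_rows", "data": {"increments": [[[0,0,0,0,0,0.2,1],[0,0,0,0,0,0.1,1],[0,0,0,0,0,0,1],[0,0,0,0,0,0,1]]]}}

```text
t: 10.68
tool_pos: [563.2, 249.1, 101.6]
orientation: [0.734, 0.679, 0.001, 0.0]
wrist_force: [-2.7, -0.7, 7.7]
opening: 10.9
```

```bash
cat > chk.py <<'E'
from h import *
import sys
n=sys.argv[1];F=[];Z=[];B=[]
for i in range(6):
    s,c=wrist(n);F.append(np.r_[s['tool_pos'],s['wrist_force'],s['wrist_torque']])
    W=world(c);im=c['img'].astype(int);D=c['depth'];b,g,r=im[...,0],im[...,1],im[...,2]
    blue=(b>1.5*r)&(b>1.3*g)&(D>0)
    R=Ro.from_quat(s['orientation']);k=R.inv().apply(W-s['tool_pos'])
    pl=blue&(k[...,0]>30)&(k[...,0]<66)&(abs(k[...,1]+1)<3.2);pl=cv2.erode(pl.astype(np.uint8),np.ones((3,3)))>0
    rim=~blue&(D>0)&(abs(W[...,2]-95)<4)&(abs(W[...,0]-565)<110)&(W[...,1]>310)
    rim=cv2.erode(rim.astype(np.uint8),np.ones((3,3)))>0
    Z.append([np.median(W[pl][:,2]),np.median(W[rim][:,2]),pl.sum(),rim.sum()])
print(np.mean(F,0).round(2),s['opening'],s['t']);print('plate z, rim z',np.mean(Z,0).round(2))
E
python3 chk.py w8
```

```text
Traceback (most recent call last):
  File "chk.py", line 8, in <module>
    R=Ro.from_quat(s['orientation']);k=R.inv().apply(W-s['tool_pos'])
                                       ~~~~~~~~~~~~~^^^^^^^^^^^^^^^^^
  File "scipy/spatial/transform/_rotation.pyx", line 2580, in scipy.spatial.transform._rotation.Rotation.apply
ValueError: Expected input of shape (3,) or (P, 3), got (420, 560, 3).
```

```bash
sed -i "s/k=R.inv().apply(W-s\['tool_pos'\])/k=(W-s['tool_pos'])@R.as_matrix()/" chk.py && python3 chk.py w8
```

```text
[ 5.6320e+02  2.4905e+02  1.0158e+02 -2.3100e+00 -7.2000e-01  7.4800e+00
 -2.1000e-01  5.8000e-01 -2.0000e-02] 11.096319534924513 10.975
plate z, rim z [  95.69   95.12  937.67 7338.67]
```

View pics/w8.png

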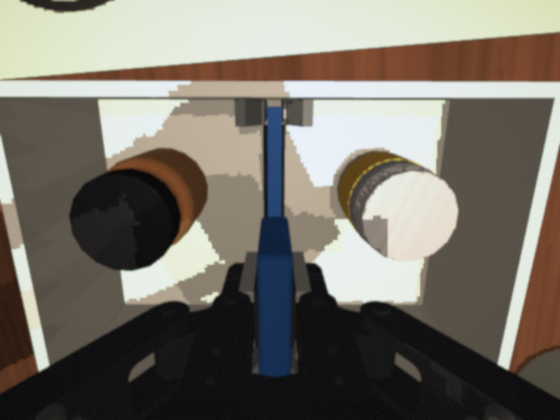

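Plate edge is 0.6 mm above the rim and the strip force is about 8.7 N. A little more press is needed, plus a small shift to ease the −2.3 N side load.

Call:
{"op": "play_rows", "data": {"increments": [[[0,0,0,0,-0.05,0.05,1],[0,0,0,0,0,0.05,1],[0,0,0,0,0,0,1],[0,0,0,0,0,0,1]]]}}

```text
t: 11.52
tool_pos: [563.1, 249.1, 101.0]
orientation: [0.734, 0.679, 0.001, 0.001]
wrist_force: [-1.1, -1.7, 8.0]
opening: 11.3
```

```bash
python3 chk.py w9
```

```text
[ 5.6306e+02  2.4907e+02  1.0095e+02 -1.8000e+00 -8.3000e-01  8.1300e+00
 -2.4000e-01  4.4000e-01 -1.0000e-02] 10.881062083425473 11.775
plate z, rim z [  95.04   95.15  955.17 7432.17]
```

Call:
{"op": "play_rows", "data": {"increments": [[[0,0,0,0,-0.05,0.05,1],[0,0,0,0,0,0,1],[0,0,0,0,0,0,1],[0,0,0,0,0,0,1],[0,0,0,0,0,0,1]]]}}

```text
t: 12.45
tool_pos: [562.9, 249.1, 100.7]
orientation: [0.734, 0.679, 0.001, 0.001]
wrist_force: [-0.9, -1.7, 8.8]
opening: 11.1
```

```bash
python3 chk.py wa
python3 - <<'E'
from h import *
a=save('scene','sa.png');b=save('top','ta.png')
cv2.imwrite('pics/ca.png',np.hstack([cv2.resize(a['img'][100:250,300:460],(400,375),interpolation=cv2.INTER_CUBIC),cv2.resize(b['img'][150:310,60:230],(400,375),interpolation=cv2.INTER_CUBIC)]))
E
```

```text
[ 5.6290e+02  2.4908e+02  1.0068e+02 -9.7000e-01 -1.4200e+00  8.6000e+00
 -2.9000e-01  2.4000e-01 -2.0000e-02] 10.955077115980112 12.7
plate z, rim z [  94.77   95.13  956.33 7504.5 ]
```

View pics/ca.png

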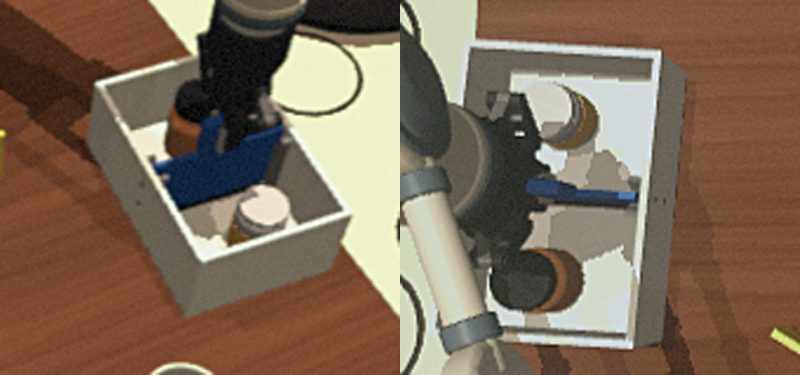

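View pics/sa.png

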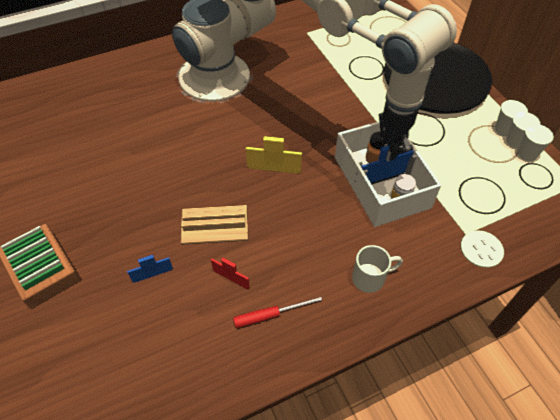

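The panel is seated in the groove, the tab is still gripped, and the jar, tin, mug and screwdriver haven't moved. One last check from the saved frame: is the upper edge level along its length?

Run:
```python
from h import *
s=status.state()
for n in ['w8','wa']:
    c=dict(np.load(f'pics/{n}.npz'));W=world(c);im=c['img'].astype(int);D=c['depth'];b,g,r=im[...,0],im[...,1],im[...,2]
    k=(W-s['tool_pos'])@Ro.from_quat(s['orientation']).as_matrix()
    pl=(b>1.5*r)&(b>1.3*g)&(D>0)&(abs(k[...,1]+1)<3.2)&(abs(W[...,2]-95)<4)
    print(n,[(x,round(float(np.median(W[pl&(abs(k[...,0]-x)<4)][:,2])),2)) for x in (32,40,48,56,64)])
A=np.load('pics/t0.npz');B=np.load('pics/ta.npz');S0=np.load('pics/s0.npz')['img'].astype(int);S1=np.load('pics/sa.npz')['img'].astype(int)
d=abs(S0-S1).max(2);print('mug diff',(d[240:295,350:405]>40).sum(),'driver',(d[290:330,230:325]>40).sum(),'tin',(d[172:205,390:420]>40).sum())
print(s['wrist_force'],s['t'])
```

```text
w8 [(32, 95.76), (40, 95.67), (48, 95.67), (56, 95.68), (64, 95.64)]
wa [(32, 94.86), (40, 94.79), (48, 94.81), (56, 94.76), (64, 94.76)]
mug diff 0 driver 0 tin 117
[-0.53005892 -2.03991479  8.26269257] 12.85
```

Run:
```python
from h import *
print(workorder.close_job())
```

```text
the job is handed in; nothing more can be done
None
```

The blue panel is in the caddy's groove, pressed onto the springy strip and level with the rim. I handed the job in at about 12.9 s with the tab still gripped at 80 N and the arm still pressing.

**Last checks:**
- **Level:** the plate's upper edge measured 94.8 mm against 95.1 mm for the rim, so it sits about 0.3 mm low. That is within the calibration error. The part of the edge I could see was level along its length to 0.1 mm.
- **Push:** the averaged wrist force was 8.6 N upward, plus the panel's weight of about 1.2 N, so about 9.8 N on the strip. The final single reading was 8.3 N, which gives about 9.5 N.
- **Side load:** 1–2 N remains sideways, from light contact with the ribs. It did not go away completely.
- **Bystanders:** the mug and screwdriver match the first picture exactly. The jar and tin look unmoved in the top view. The pixel comparison showed some change around the tin, which I took to be the arm's shadow.

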